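# Interlocked changeover switch on the harness test bench

### The job

Switch on the feed with the ball-topped lever on the bench's changeover switch box. Both levers are blocked by the sliding lock plate, so first slide the plate by its upright post until its notch stands squarely in front of the ball-topped lever, then push that lever fully over, away from the robot; leave the T-topped lever off.

Things in the scene. Friction and masses are not known exactly. Their poses are not given: they have to be found in the camera images.
- ball_lever (a joint): Hinge of the ball-topped lever, rad: 0 = off, leaning 0.55 rad (31 degrees) from upright towards the robot (the box's -x); 1.10 = fully on, leaning 0.55 rad away from the robot (+x), at its stop. It stays where it is left (needs about 2 to 3 N at the top). Starts at 0 to 0.06. While the plate blocks it, it stops at about 0.15 to 0.2.
- ball_lever_grip (a point): Centre of the black ball, 34 mm in diameter, at the top of the ball-topped lever: a steel stem 12 mm thick, 120 mm from its pivot to the ball's centre. The pivot is fixed 72 mm above the bench on top of the grey switch box (170 x 300 mm, 60 mm high, standing fast on the bench). The ball's centre is about 174 mm above the bench when off or on, 192 mm half-way, and travels 125 mm along the box's +x. The levers stand 120 mm apart; which of them is on the left changes.
- tee_lever (a joint): Hinge of the T-topped lever, rad, with the same meaning: 0 = off, 1.10 = on. Starts at 0 to 0.06; to be left off.
- tee_lever_grip (a point): Middle of the black crossbar (64 mm long along the box's y, 18 mm in diameter) at the top of the T-topped lever, which is otherwise like the ball-topped one.
- lock_plate (a joint): Slide of the lock plate along the box's y, m: 0 = notch midway between the levers (both blocked), +0.060 = at its stop to the left (+y), notch centred on the left lever, -0.060 = at its stop to the right, notch centred on the right lever. Starts at -0.02 to 0.02. Slides with about 3 N and stays where it is left.
- lock_handle (a point): Centre, half-way up, of the upright black post on the plate by which it is slid: 22 mm in diameter, 55 mm high, its top 164 mm above the bench. It stands near the plate's left (+y) end, 165 mm to the left of the notch's middle. Its axes are those of the box: x away from the robot, y along the slide to the left, z up; the box's yaw varies by up to 0.2 rad.
- lock_notch (a point): Middle of the notch, on the level of the plate's upper face: the plate is flat dark steel, 10 mm thick, its upper face 109 mm above the bench, lying level just beyond the stems of the levers that are off. The notch is 44 mm wide and 51 mm deep and open towards the robot; a lever passes only through it (stem within 16 mm of its middle). Axes as those of the box.

How it is judged (in metres and radians):
On the way, in this order (a step that is already met when the one before it is completed fails the run):
1. the lock plate's notch stands at the ball-topped lever (within 18 mm) while both levers are still off (y of ball_lever_grip in the frame of lock_notch between -0.018 and 0.018 m and value of joint each of ball_lever, tee_lever below 0.35 rad), for 0.1 s.
2. the ball-topped lever is thrown on through the notch (value of joint ball_lever above 0.95 rad), for 0.1 s.
At the end, for the whole second after the job is handed in: The ball-topped lever is on (past 0.95 of its 1.10 rad) and at rest, the T-topped lever is off (below 0.35 rad), and the notch is still at the ball-topped lever (within 18 mm along the slide) (value of joint ball_lever above 0.95 rad and value of joint tee_lever below 0.35 rad and y of ball_lever_grip in the frame of lock_notch between -0.018 and 0.018 m and velocity of joint ball_lever between -0.05 and 0.05 rad/s); the robot touches nothing.
It fails at once if the T-topped lever is thrown (past 0.5 rad) (value of joint tee_lever above 0.5 rad).
It also fails if it takes over 38 s, if anything falls off the work surface, if the arm or the gripper's body presses on something with over 40 N, if the wrist force passes 120 N, or if a joint passes its speed limit or range.

### The arm

A 6-joint arm with a two-finger parallel gripper is mounted at the origin on the work surface. World frame = base frame: x ahead of the robot, y to its left, z up, the work surface at z = 0. Lengths are in mm, angles in rad, forces in N, time in s.
With the tool pointing down it reaches from about 300 to 950 mm from the base axis. Payload 3.1 kg.
Tool frame: the origin (TCP) lies at the very end of the fingers, on their centre line; the grasp point (between the pads) lies 19 mm behind it; x points along the fingers, y is the direction in which the jaws open and shut, and the axes are right-handed (so a half turn about x gives the same grasp; the last joint's range is limited). The gripper opens to 85 mm and grips with 20 to 120 N. Pads are 22 mm wide; open, the fingers measure 114 mm over their backs; the gripper's body (76 mm by 85 mm) begins 54 mm behind the grasp point. The pads swing forward as they close: fully open they stand 13 mm farther back than shut.
Start: joints at [1.212, 0.308, 1.634, -0, 1.2, -0.07], TCP at [178.027, 599.115, 231.272] pointing down, gripper open.
Joint ranges: [-3.06, 3.06], [-0.79, 1.96], [0.05, 2.63], [-1.19, 4.34], [0.05, 2.64], [-2.94, 2.94]. Speed limits (rad/s): [2.79, 2.79, 3.14, 3.14, 3.14, 3.14].

### API

Orientations are given as a unit quaternion [w, x, y, z].
In Python, from station import bot, viewer gives the robot as it stands.
- The arm moves only by the tool send_rows, never from a script. Its argument "plan" is a list that holds one entry, the list of rows, each a list of 5 numbers: the shift along the tool's x, y, z in units of 400 mm (1.0 is 400 mm), then the turn about the tool's x in units of 360 degrees (1.0 is 360 degrees), then the opening, from 0 (shut) to 1 (fully open). In form: [[[dx, dy, dz, turn, claw], ...]]. A call has 1 to 10 rows; each row is the pose to reach, as a shift and turn from the pose commanded when the call began, along the tool's axes at that moment, turning the shorter way round; what a row does not reach only later rows make up. A row lasts 1/12 s, in which the tool goes at most 41.7 mm and 7.16 degrees, less where a joint would pass 70% of its speed; a pose out of reach is approached as far as the arm can. A call with a number of a shift or a turn outside -1 to 1 is refused whole. A call with a gripper value outside its range is refused whole. The fingers move at their own pace and stop on an object; the grip force is fixed at half the most. Time passes only in rows, so rows that repeat a pose let the fingers close. It gives the time, the measured TCP pose, the force and the opening at its end, in the units of the state.
- bot.sense(): the state, without advancing time (a new reading comes with each control period).
- viewer.snapshot(name): name is "scene" or "top"; returns (picture, depth): 480x640x3 uint8, red, green, blue; 480x640 float32, mm along the optical axis (not along the pixel's ray), 0 where there is no reading.
- viewer.camera_params(name): a dict with "mtx" (3x3 intrinsics, pixels), "extrinsics" (4x4, takes a point from world to camera coordinates). Camera axes: x right, y up, looking along -z (the intrinsics and any distortion apply to the point x, -y, -z); pixel columns grow to the right and rows downward; lengths in mm; the calibration is good to about 2 mm. A picture is of the moment at which its call begins. camera_params takes no time and is no camera call.
- bot.job_done(): hands the job in, once; it reports no verdict.
The state is a dict: "time": time; "joints": joint angles; "joint_velocities": joint speeds; "effort": joint torques, N m; "tcp_pos": TCP position; "tool_rot": TCP orientation; "ft_force": force on the tool from outside, world axes, zero at the start; "ft_torque": the same for the moment, N m; "gripper_width": opening from 0.0 (shut) to 1.0 (fully open).
Only numpy, scipy, OpenCV 4.12 (cv2) and the standard library are available. Lean on these libraries where they do the work, as an engineer would, in place of code of your own. Each camera call takes 0.05 s, during which the arm holds its last target.

## Working session

There is one attempt and no reset: what is moved stays moved. The work goes in short steps, Python scripts to look and compute and a tool call to move; the robot and the scene stay as the last step left them, time stands still between calls to the robot, and variables do not carry over. Pictures are saved under pics/ and viewed, and the job is handed in when it is done.

Besides the shell and the picture viewer there is one more tool, called after ">>>" by a JSON object that holds its "name" and its "arguments". send_rows: Moves the arm, as the interface text tells. Its arguments: {"type":"object","properties":{"plan":{"type":"array"}},"required":["plan"]}

```bash
mkdir -p pics
cat > h.py <<'E'
import numpy as np,cv2
from station import bot,viewer
def snap(n,f):
    p,d=viewer.snapshot(n); cv2.imwrite('pics/'+f+'.png',p[:,:,::-1]); np.savez('pics/'+f+'.npz',p=p,d=d,K=viewer.camera_params(n)['mtx'],E=viewer.camera_params(n)['extrinsics']); return p,d
def world(f):
    z=np.load('pics/'+f+'.npz');K,E,d=z['K'],z['E'],z['d']
    v,u=np.mgrid[0:480,0:640]
    X=(u-K[0,2])/K[0,0]*d;Y=(v-K[1,2])/K[1,1]*d
    P=np.stack([X,-Y,-d,np.ones_like(d)],-1)@np.linalg.inv(E).T
    W=P[...,:3].copy(); W[d==0]=np.nan
    return W,z['p']
E
python3 - <<'E'
from h import *
snap('top','t0');snap('scene','s0')
s=bot.sense();print({k:s[k] for k in('time','tcp_pos','tool_rot','ft_force','gripper_width')})
for n in('top','scene'):
    c=viewer.camera_params(n);print({k:np.round(v,3) for k,v in c.items()} )
E
```

```text
{'time': 0.1, 'tcp_pos': array([177.75866261, 598.42185907, 230.15062029]), 'tool_rot': array([ 0.69959903,  0.10101092,  0.69990051, -0.10245618]), 'ft_force': array([-0.19192411,  0.13691737,  0.17165344]), 'gripper_width': 1.0013343833903334}
{'mtx': array([[495.76 ,   0.   , 316.961],
       [  0.   , 495.76 , 240.565],
       [  0.   ,   0.   ,   1.   ]]), 'extrinsics': array([[ 3.00000e-02, -9.99000e-01,  3.60000e-02,  2.69200e+00],
       [ 9.96000e-01,  3.30000e-02,  8.10000e-02, -5.51173e+02],
       [-8.20000e-02,  3.40000e-02,  9.96000e-01, -7.84039e+02],
       [ 0.00000e+00,  0.00000e+00,  0.00000e+00,  1.00000e+00]])}
{'mtx': array([[553.836,   0.   , 313.737],
       [  0.   , 553.836, 238.602],
       [  0.   ,   0.   ,   1.   ]]), 'extrinsics': array([[-8.800000e-01,  4.750000e-01,  1.600000e-02,  4.717310e+02],
       [-3.560000e-01, -6.800000e-01,  6.410000e-01,  1.332480e+02],
       [ 3.150000e-01,  5.580000e-01,  7.680000e-01, -1.028723e+03],
       [ 0.000000e+00,  0.000000e+00,  0.000000e+00,  1.000000e+00]])}
```

View pics/t0.png

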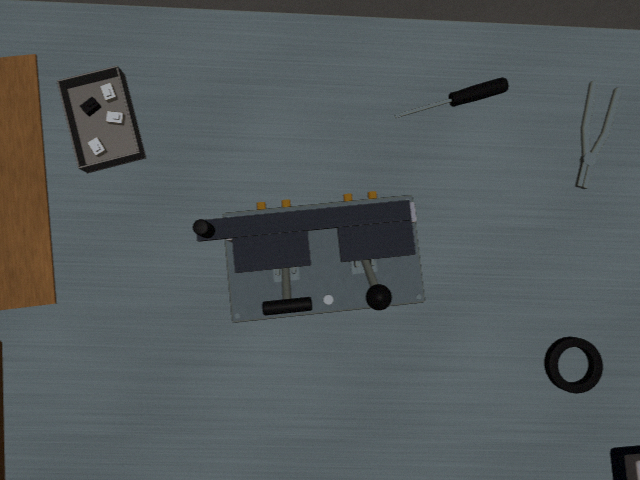

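View pics/s0.png

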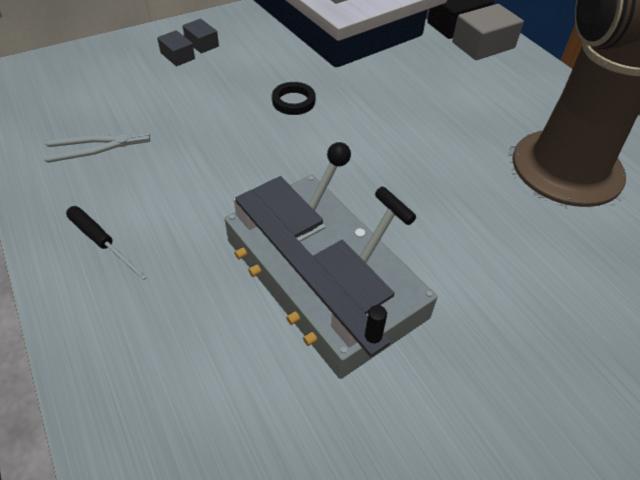

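The ball lever is the right one: ball at top pixel (379,297), T-bar at (287,306), post at (203,228), notch around (323,240). So the plate has to go right (-y).

Run:
```python
from h import *
from scipy.spatial.transform import Rotation as R
def ray(f,u,v,z):
    q=np.load('pics/'+f+'.npz');K,E=q['K'],q['E']
    Ei=np.linalg.inv(E);c=Ei[:3,3];d=Ei[:3,:3]@np.array([(u-K[0,2])/K[0,0],-(v-K[1,2])/K[1,1],-1.])
    return c+d*(z-c[2])/d[2]
p=np.load('pics/t0.npz')['p'];m=(p.max(2)<30).astype(np.uint8)
n,l,st,ce=cv2.connectedComponentsWithStats(m)
for i in range(1,n):
    if st[i,4]>60 and 150<ce[i,0]<450 and 180<ce[i,1]<340: print(st[i],ce[i])
W,_=world('t0')
for n_,(u,v) in dict(post=(204,228),ball=(379,297),tee=(287,306)).items(): print(n_,W[v-2:v+3,u-2:u+3].reshape(-1,3).mean(0).round(1))
for n_,a in dict(post=(204,228,164),ball=(379,297,174),tee=(287,306,174)).items(): print(n_,ray('t0',*a).round(1))
# box corners front edge z=60
for a in [(234,321,60),(424,298,60),(411,196,109),(198,241,109),(412,201,109),(308,231,109),(339,228,109),(311,265,109),(340,261,109)]: print(a,ray('t0',*a).round(1))
q=bot.sense()['tool_rot'];print(R.from_quat(q,scalar_first=True).as_matrix().round(3))
```

```text
[193 220  23  19 250] [204.148 228.828]
[366 284  26  26 507] [378.21893491 296.75147929]
[263 297  49  18 613] [286.48776509 305.63458401]
post [551.1 175.7 163.4]
ball [467.3 -55.6 192.8]
tee [452.2  61.3 185. ]
post [551.  175.5 164. ]
ball [466.7 -58.6 174. ]
tee [451.6  61.5 174. ]
(234, 321, 60) [420.9 143.7  60. ]
(424, 298, 60) [ 464.  -147.1   60. ]
(411, 196, 109) [ 614.  -113.6  109. ]
(198, 241, 109) [537.5 193.9 109. ]
(412, 201, 109) [ 606.6 -115.2  109. ]
(308, 231, 109) [557.2  36.3 109. ]
(339, 228, 109) [563.1  -8.7 109. ]
(311, 265, 109) [508.   30.4 109. ]
(340, 261, 109) [515.1 -11.4 109. ]
[[-0.001  0.285  0.959]
 [-0.002  0.959 -0.285]
 [-1.    -0.002 -0.   ]]
```

>>> {"name": "send_rows", "arguments": {"plan": [[[0,-0.3,0.55,0,0],[0,-0.3,0.55,0,0],[0,-0.3,0.55,0,0],[0,-0.3,0.55,-0.068,0],[0,-0.3,0.55,-0.068,0],[0,-0.3,0.55,-0.068,0],[0,-0.3,0.55,-0.068,0],[0,-0.3,0.55,-0.068,0],[0,-0.3,0.55,-0.068,0],[0,-0.3,0.55,-0.068,0]]]}}

```text
time: 0.93
tcp_pos: [354.0, 421.9, 231.0]
tool_rot: [0.705, -0.048, 0.706, 0.048]
ft_force: [-0.0, 0.5, -0.8]
gripper_width: -0.002
```

```bash
cat >> h.py <<'E'
from scipy.spatial.transform import Rotation as R
def to(t):
    s=bot.sense();M=R.from_quat(s['tool_rot'],scalar_first=True).as_matrix()
    print('t',s['time'],'tcp',s['tcp_pos'].round(1),'F',s['ft_force'].round(1),'w',round(s['gripper_width'],3));print(M.round(3))
    print('shift',(M.T@(np.array(t)-s['tcp_pos'])/400).round(4))
E
python3 -c "
from h import *
to([543.3,230,230])"
```

```text
t 0.9333 tcp [354.  421.9 231. ] F [-0.   0.5 -0.8] w -0.002
[[-0.001 -0.137  0.991]
 [ 0.     0.991  0.137]
 [-1.     0.    -0.001]]
shift [ 0.002  -0.54    0.4033]
```

>>> {"name": "send_rows", "arguments": {"plan": [[[0,-0.54,0.404,0,0],[0,-0.54,0.404,0,0],[0,-0.54,0.404,0,0],[0,-0.54,0.404,0,0],[0,-0.54,0.404,0,0],[0,-0.54,0.404,0,0],[0,-0.54,0.404,0,0],[0,-0.54,0.404,0,0],[0,-0.54,0.404,0,0],[0,-0.54,0.404,0,0]]]}}

```text
time: 1.77
tcp_pos: [543.5, 231.4, 230.8]
tool_rot: [0.705, -0.049, 0.706, 0.049]
ft_force: [-0.1, 0.7, 0.0]
gripper_width: 0.001
```

>>> {"name": "send_rows", "arguments": {"plan": [[[0.1,0,0,0,0],[0.2,0,0,0,0],[0.25,0,0,0,0],[0.25,0,0,0,0],[0.25,0,0,0,0]]]}}

```text
time: 2.18
tcp_pos: [542.4, 231.1, 130.1]
tool_rot: [0.704, -0.05, 0.707, 0.05]
ft_force: [1.2, 0.0, -0.0]
gripper_width: -0.002
```

```bash
python3 -c "
from h import *
snap('scene','s1')
to([543.3,230,130])"
```

```text
t 2.2333 tcp [544.4 231.5 132.1] F [ 0.7 -0.1  0.7] w -0.0
[[ 0.001 -0.14   0.99 ]
 [ 0.001  0.99   0.14 ]
 [-1.     0.     0.001]]
shift [ 0.0053 -0.0032 -0.0032]
```

View pics/s1.png

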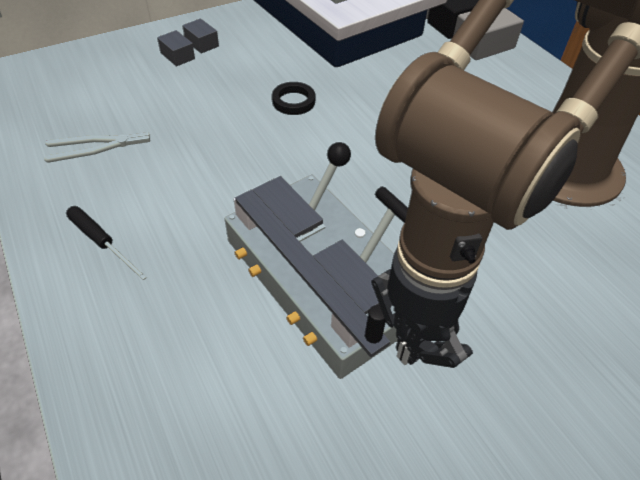

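Fingers stand just left of the post at (376,320); pushing now.

>>> {"name": "send_rows", "arguments": {"plan": [[[-0.02,-0.03,0,0,0],[-0.02,-0.06,0,0,0],[-0.02,-0.09,0,0,0],[-0.02,-0.12,0,0,0],[-0.02,-0.14,0,0,0],[-0.02,-0.16,0,0,0],[-0.02,-0.18,0,0,0],[-0.02,-0.18,0,0,0]]]}}

```text
time: 2.9
tcp_pos: [554.3, 156.1, 138.9]
tool_rot: [0.705, -0.049, 0.706, 0.048]
ft_force: [-0.3, -0.3, 0.7]
gripper_width: -0.0
```

```bash
python3 -c "
from h import *
snap('top','t2');snap('scene','s2')
to([543.3,230,130])"
```

```text
t 3.0 tcp [553.6 157.2 138.4] F [ 0.6 -0.9 -0.4] w 0.0
[[-0.002 -0.137  0.991]
 [-0.001  0.991  0.137]
 [-1.    -0.001 -0.003]]
shift [ 0.0207  0.1839 -0.0006]
```

View pics/t2.png

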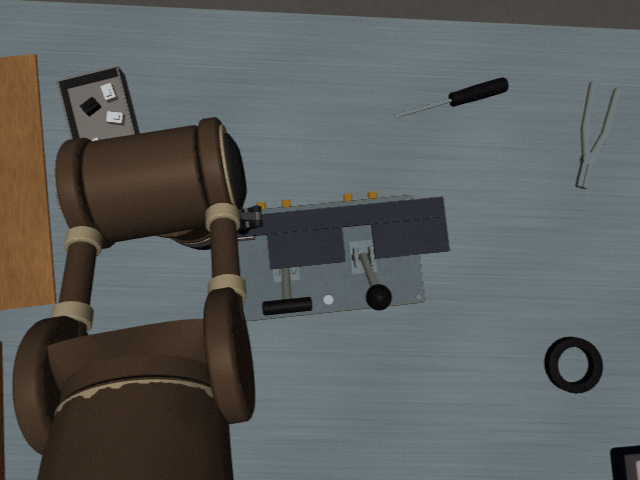

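View pics/s2.png

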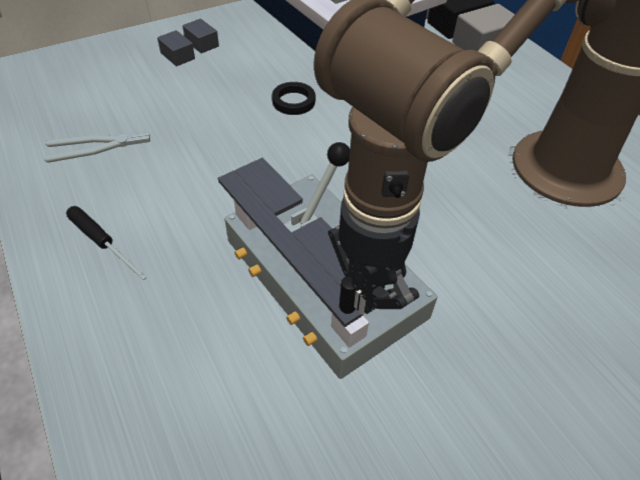

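The notch now spans columns 344–372, with the stem in its right half, so about 10 mm remains. I'll push gently to the stop.

>>> {"name": "send_rows", "arguments": {"plan": [[[0,-0.01,0,0,0],[0,-0.02,0,0,0],[0,-0.02,0,0,0],[0,-0.02,0,0,0]]]}}

```text
time: 3.33
tcp_pos: [555.3, 150.2, 138.8]
tool_rot: [0.705, -0.049, 0.706, 0.049]
ft_force: [-0.4, 0.6, 1.1]
gripper_width: 0.001
```

>>> {"name": "send_rows", "arguments": {"plan": [[[0,-0.005,0,0,0],[0,-0.005,0,0,0],[0,-0.005,0,0,0]]]}}

```text
time: 3.58
tcp_pos: [555.6, 148.7, 139.1]
tool_rot: [0.705, -0.049, 0.706, 0.049]
ft_force: [-0.3, 1.2, -1.4]
gripper_width: -0.0
```

```bash
python3 -c "
from h import *
p,d=snap('top','t3');cv2.imwrite('pics/t3c.png',cv2.resize(p[180:330,220:470,::-1],None,fx=3,fy=3))
to([543.3,230,130])"
```

```text
t 3.6333 tcp [555.7 148.7 139.1] F [-1.4  2.3 -1.2] w -0.0
[[-0.001 -0.138  0.99 ]
 [-0.     0.99   0.138]
 [-1.     0.    -0.001]]
shift [ 0.0228  0.2056 -0.0025]
```

View pics/t3c.png

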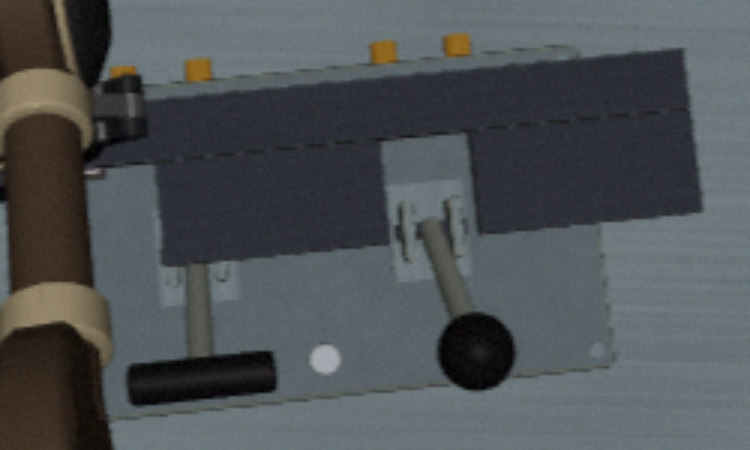

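Run:
```python
from h import *
def ray(f,u,v,z):
    q=np.load('pics/'+f+'.npz');K,E=q['K'],q['E']
    Ei=np.linalg.inv(E);c=Ei[:3,3];d=Ei[:3,:3]@np.array([(u-K[0,2])/K[0,0],-(v-K[1,2])/K[1,1],-1.])
    return c+d*(z-c[2])/d[2]
P=[ray('t3',220+a/3,180+b/3,109) for a,b in [(381,140),(388,243),(468,132),(478,233)]]
n=np.mean(P,0);b=ray('t3',220+477/3,180+351/3,174)
print(np.round(P,1),n,b)
for y in(.13,.14,.15): print((b-n)[:2]@[-np.sin(y),np.cos(y)])
print('bend ux', (P[2]-P[0])[:2],(P[1]-P[0])[:2])
```

```text
[[565.4 -20.3 109. ]
 [515.5 -25.  109. ]
 [570.8 -62.7 109. ]
 [521.7 -68.6 109. ]] [543.376869   -44.14427215 109.        ] [466.7328883  -58.64359928 174.        ]
-4.441303544497754
-3.6623258757772383
-2.882981977521078
bend ux [  5.34839022 -42.36437008] [-49.90283925  -4.63312063]
```

>>> {"name": "send_rows", "arguments": {"plan": [[[0,-0.005,0,0,0],[0,-0.01,0,0,0],[0,-0.01,0,0,0],[0,-0.01,0,0,0]]]}}

```text
time: 3.97
tcp_pos: [556.1, 145.9, 139.1]
tool_rot: [0.705, -0.048, 0.706, 0.05]
ft_force: [-2.1, 6.1, -1.2]
gripper_width: 0.001
```

>>> {"name": "send_rows", "arguments": {"plan": [[[0,-0.005,0,0,0],[0,-0.005,0,0,0],[0,-0.005,0,0,0]]]}}

```text
time: 4.22
tcp_pos: [556.1, 145.8, 139.2]
tool_rot: [0.705, -0.046, 0.706, 0.051]
ft_force: [-1.8, 10.9, -2.1]
gripper_width: 0.001
```

Force rises without motion, so the plate is at its stop. Backing off and up.

>>> {"name": "send_rows", "arguments": {"plan": [[[0,0.06,0,0,0],[0,0.1,0,0,0],[-0.08,0.1,0,0,0],[-0.18,0.1,0,0,0],[-0.26,0.1,0,0,0],[-0.26,0.1,0,0,0],[-0.26,0.1,0,0,0]]]}}

```text
time: 4.8
tcp_pos: [553.9, 182.2, 247.2]
tool_rot: [0.708, -0.049, 0.703, 0.049]
ft_force: [0.2, 1.1, -0.5]
gripper_width: -0.001
```

```bash
python3 -c "
from h import *
p,d=snap('top','t4')
to([410,-66.5,243])"
```

```text
t 4.85 tcp [552.2 181.8 244.7] F [-0.2 -0.2 -0.7] w 0.005
[[ 0.003 -0.138  0.99 ]
 [-0.     0.99   0.138]
 [-1.    -0.001  0.003]]
shift [ 0.0032 -0.5657 -0.4378]
```

View pics/t4.png

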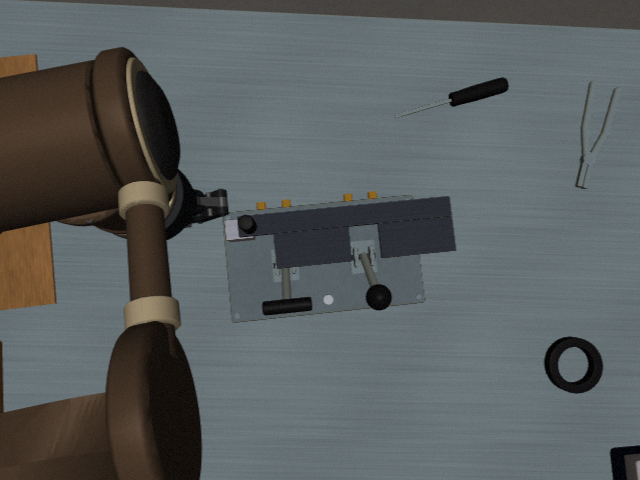

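The notch (columns 350–379) now straddles the stem. Moving behind the ball.

>>> {"name": "send_rows", "arguments": {"plan": [[[0,-0.566,-0.438,0,0],[0,-0.566,-0.438,0,0],[0,-0.566,-0.438,0,0],[0,-0.566,-0.438,0,0],[0,-0.566,-0.438,0,0],[0,-0.566,-0.438,0,0],[0,-0.566,-0.438,0,0],[0,-0.566,-0.438,0,0],[0,-0.566,-0.438,0,0],[0,-0.566,-0.438,0,0]]]}}

```text
time: 5.68
tcp_pos: [408.5, -66.1, 242.3]
tool_rot: [0.705, -0.048, 0.706, 0.049]
ft_force: [-0.6, -0.2, 0.2]
gripper_width: -0.001
```

>>> {"name": "send_rows", "arguments": {"plan": [[[0.08,0,0,0,0],[0.16,0,0,0,0],[0.195,0,0,0,0],[0.195,0,0,0,0],[0.195,0,0,0,0]]]}}

```text
time: 6.1
tcp_pos: [408.6, -64.8, 164.2]
tool_rot: [0.704, -0.049, 0.706, 0.05]
ft_force: [0.0, -0.1, 0.6]
gripper_width: 0.0
```

```bash
python3 -c "
from h import *
p,d=snap('scene','s5')
to([466.7,-58.6,165])"
```

```text
t 6.15 tcp [409.8 -65.3 165.5] F [ 0.3 -0.4  0.5] w -0.0
[[ 0.   -0.14  0.99]
 [ 0.    0.99  0.14]
 [-1.    0.    0.  ]]
shift [ 0.0013 -0.0033  0.1432]
```

View pics/s5.png

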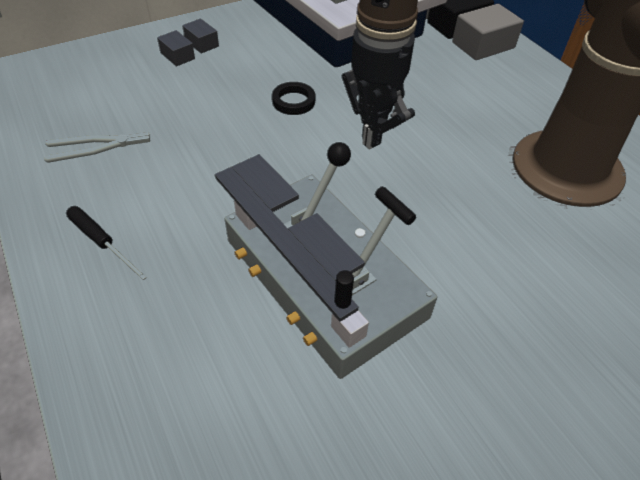

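>>> {"name": "send_rows", "arguments": {"plan": [[[0,-0.003,0.06,0,0],[0,-0.003,0.1,0,0],[0,-0.003,0.135,0,0],[0,-0.003,0.17,0,0],[0,-0.003,0.205,0,0],[0,-0.003,0.24,0,0],[0,-0.003,0.275,0,0],[0,-0.003,0.305,0,0],[0,-0.003,0.335,0,0],[0,-0.003,0.335,0,0]]]}}

```text
time: 6.98
tcp_pos: [544.7, -48.4, 166.9]
tool_rot: [0.707, -0.05, 0.704, 0.049]
ft_force: [-0.0, -0.9, 0.3]
gripper_width: 0.004
```

```bash
python3 -c "
from h import *
p,d=snap('scene','s6')
to([466.7,-58.6,165])"
```

```text
t 7.0333 tcp [543.9 -48.4 166.8] F [ 0.8 -0.3  0.4] w -0.002
[[ 0.003 -0.139  0.99 ]
 [-0.     0.99   0.139]
 [-1.    -0.001  0.003]]
shift [ 0.0038  0.0017 -0.1947]
```

View pics/s6.png

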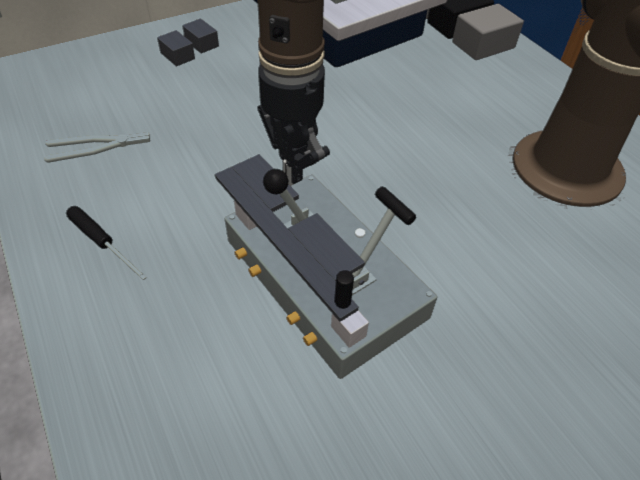

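The lever has passed through the notch, with the ball now at (276,181). Continuing to its stop.

>>> {"name": "send_rows", "arguments": {"plan": [[[0,0,0.02,0,0],[0,0,0.035,0,0],[0,0,0.045,0,0],[0,0,0.045,0,0]]]}}

```text
time: 7.37
tcp_pos: [559.9, -46.2, 165.1]
tool_rot: [0.705, -0.049, 0.706, 0.049]
ft_force: [-1.4, 0.1, -0.4]
gripper_width: 0.003
```

>>> {"name": "send_rows", "arguments": {"plan": [[[0,0,0.01,0,0],[0,0,0.01,0,0],[0,0,0.01,0,0]]]}}

```text
time: 7.62
tcp_pos: [560.9, -46.1, 164.9]
tool_rot: [0.703, -0.049, 0.708, 0.049]
ft_force: [-7.0, -1.8, 1.8]
gripper_width: 0.004
```

>>> {"name": "send_rows", "arguments": {"plan": [[[0,0,0.01,0,0],[0,0,0.01,0,0],[0,0,0.01,0,0]]]}}

```text
time: 7.87
tcp_pos: [561.1, -46.0, 164.8]
tool_rot: [0.7, -0.049, 0.711, 0.049]
ft_force: [-15.9, -2.5, 8.3]
gripper_width: -0.004
```

At the stop: force is 16 N with no motion. Retreating along -z and then up.

>>> {"name": "send_rows", "arguments": {"plan": [[[0,0,-0.05,0,0],[0,0,-0.12,0,0],[0,0,-0.2,0,0],[0,0,-0.28,0,0],[0,0,-0.36,0,0],[0,0,-0.4,0,0],[-0.1,0,-0.42,0,0],[-0.2,0,-0.42,0,0],[-0.2,0,-0.42,0,0],[-0.2,0,-0.42,0,0]]]}}

```text
time: 8.7
tcp_pos: [404.7, -69.4, 249.4]
tool_rot: [0.709, -0.05, 0.702, 0.048]
ft_force: [0.2, 0.8, -0.3]
gripper_width: 0.001
```

Run:
```python
from h import *
p,d=snap('top','t7');p2,_=snap('scene','s7')
def ray(f,u,v,z):
    q=np.load('pics/'+f+'.npz');K,E=q['K'],q['E']
    Ei=np.linalg.inv(E);c=Ei[:3,3];d=Ei[:3,:3]@np.array([(u-K[0,2])/K[0,0],-(v-K[1,2])/K[1,1],-1.])
    return c+d*(z-c[2])/d[2]
m=(p.max(2)<30).astype(np.uint8)
n,l,st,ce=cv2.connectedComponentsWithStats(m)
for i in range(1,n):
    if st[i,4]>60 and 150<ce[i,0]<450 and 180<ce[i,1]<340: print(st[i],ce[i],ray('t7',*ce[i],174))
to([0,0,0])
```

```text
[355 193  26  25 486] [367.9382716  205.69958848] [587.1409311  -41.47392278 174.        ]
[238 215  19  19 168] [247.4702381  224.94047619] [555.98960314 117.0714543  174.        ]
[263 297  49  18 571] [286.28021016 305.72154116] [451.97535962  62.44674145 174.        ]
t 8.8 tcp [401.7 -68.5 245.6] F [-0.3  0.1 -0.6] w 0.0
[[ 0.002 -0.138  0.99 ]
 [-0.     0.99   0.138]
 [-1.    -0.001  0.002]]
shift [ 0.6119  0.3084 -0.9724]
```

View pics/t7.png

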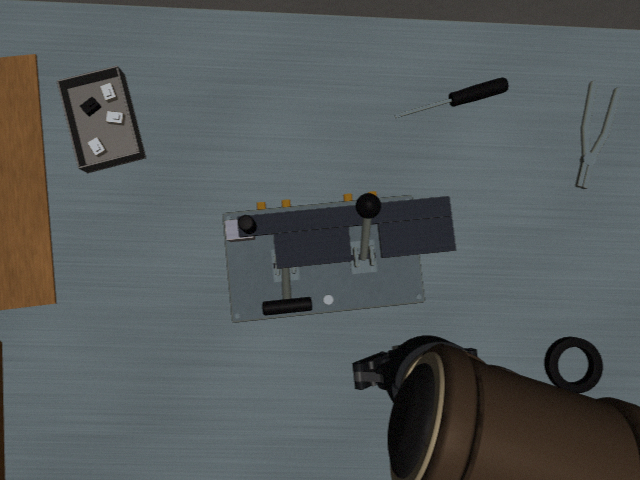

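View pics/s7.png

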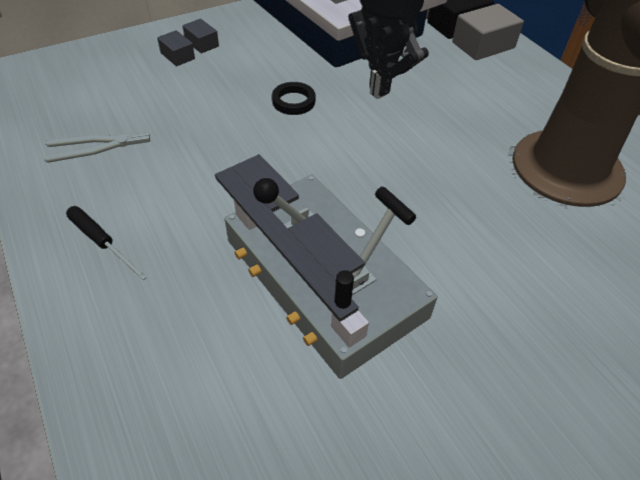

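The ball now sits at top (368,206), having travelled about 122 mm. The T-bar hasn't moved (286,306), the notch is still around the stem, and the arm is clear. Handing in.

```bash
python3 -c "
from station import bot
print(bot.job_done())"
```

```text
the job is handed in; nothing more can be done
None
```

The ball-topped lever is fully on and the T-topped lever is still off. I handed the job in at about 8.8 s; `job_done()` gives no verdict.

- **Lock plate:** I pushed the post to the right with shut fingers until the plate met its right-hand stop. The force rose to 11 N with no further motion.
- **Ball lever:** I pushed it through the notch to its stop, at about 16 N with no further motion. The arm then backed off to 246 mm above the bench.

The final pictures show:

- **Ball:** it travelled about 122 mm of the nominal 125 mm. The small difference fits its starting angle of up to 0.06 rad plus measuring error.
- **T-bar:** it is within about 1 mm of where it started.
- **Notch:** it still stands around the ball lever's stem. The last measurement put it about 4 mm off. That was before the final push of about 3 mm to the stop, and I did not measure it again.
- **Contact:** the arm is clear of everything and the force reads about zero.

No checks failed or disagreed.

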